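Drive a wedge to lock a row of tubes for welding

TASK

Pick up the blue-handled hammer and tap the butt of the wooden wedge with light blows that do not dent the thin tubes, drawing the hammer back a few centimetres after each blow, until the wedge stops going in and the three tubes are clamped tight in a row between the yellow stop and the wedge. Use only the hammer on the wedge, touch the tubes with neither hammer nor hand, and leave the hub and the spray can alone. Then lay the hammer flat back on the black mat and let go of it.

Things in the scene. Friction and masses are not known exactly. Their poses are not given: they have to be found in the camera images.
- fixture: Fixed clamping fixture: steel base plate 8 mm thick, x -135 to +120, y -100 to +100 mm. Origin at table height. x runs across the tubes from the yellow stop to the wedge, y along the tubes towards the wedge's butt, z up. The yellow stop bar (22 x 150 x 34 mm) is set anew each time, 0.2 to 7 mm from the nearest tube: where the wedge will jam must be felt.
- fence (a point): Middle of the face of the green fence (42 mm high, 210 mm long, fixed on the plate) along which the wedge slides, half-way up. The face slants by 7.1 degrees: in the fixture's axes x grows by 1 for every 8 of y. A lip on its top overhangs the wedge by 10 mm, so that it cannot rise.
- tube1_mid (a point): Centre of the thin-walled steel tube next to the stop: 42 mm outside diameter, 140 mm long, 0.35 kg, lying on the plate, its axis along its own y. All three tubes start loose, under 1 mm from one another. Green end bar (30 mm high) at the -y ends.
- tube2_mid (a point): Centre of the middle tube, the same size.
- tube3_mid (a point): Centre of the tube next to the wedge, the same size.
- wedge_butt (a point): Centre of the butt (flat thick end, 42 mm wide, 36 mm high) of the hardwood wedge. Own y points out of the butt, away from the fixture, z up. The butt sticks out 20 mm or more beyond the tubes' ends even when tight. Blows at 0.02 to 0.08 m/s are light enough; if the wedge ever presses on the tubes with over 80 N, they are dented.
- wedge_mid (a point): Middle of the wedge: 190 mm long, 20 mm thick at the thin end, taper 1 in 8, 0.2 kg, lying on the plate, flat side to tube3, slanted side along the fence. It slides in about along the fixture's -y with 1 to 3 N, for 25 to 90 mm; then it jams, the force rises steeply, and two blows of 12 to 25 N set it tight. Friction then holds it.
- hammer_grip (a point): Place to grip the hammer, on its handle, half-way up. The hammer lies on its side on the mat; its own x points along the handle to the head, y along the head, z up. Here the handle is 24 mm wide (y) and 28 mm high, its middle 18 mm above what the hammer lies on. Total 0.45 kg, centre of mass about 30 mm from the head's axis.
- hammer_head (a point): Centre of the hammer's head, 55 mm from hammer_grip along its x. The head is 30 mm wide (x) and 100 mm long over its two round, soft orange faces (36 mm diameter), which look to +y and -y; either may strike.
- hammer_mid (a point): Middle of the hammer's length, 100 mm from the head's centre towards the handle's end. The hammer is 231 mm long (15 mm before the head's centre to 216 mm behind it).
- mat: Black rubber mat, 300 x 200 x 4 mm (x, y, z), fixed on the table; origin at the centre of its underside. The hammer starts on it.
- hub_mid (a point): Centre of a steel hub with four fins (90 mm diameter, 146 mm over the fins, 50 mm high), a bystander.
- spraycan_mid (a point): Centre of a red spray can (60 mm diameter, 170 mm high), a bystander.
Not all that is in view belongs to the job. Of the things like the part that bears wedge_butt, leave any that is purple or red; of the rest the larger one is meant.

How it is judged:
On the way, in this order (a step that is already met when the one before it is completed fails the run):
1. the hammer is picked up (height (world z) of hammer_head above 0.05 m), for 0.1 s.
2. a first blow of the hammer on the wedge (over 2 N) (contact force between hammer and wedge above 2 N).
3. the hammer is drawn back, its face clear of the butt by 10 mm (distance between hammer_head and wedge_butt above 0.06 m).
4. a further blow (over 2 N) (contact force between hammer and wedge above 2 N).
5. the hammer is drawn back again (distance between hammer_head and wedge_butt above 0.06 m).
At the end, for the whole second after the job is handed in: The wedge sits tight by itself: it presses on the tube beside it with over 12 N, the tubes press on one another with over 9 N, and the wedge is at rest and flat (within 0.08 rad). The hammer lies flat and still on the mat, its middle within 80 mm of the mat's centre (contact force between wedge and tube3 above 12 N and contact force between tube2 and tube3 above 9 N and contact force between tube1 and tube2 above 9 N and angle between wedge_butt's own z axis and vertical below 0.08 rad and linear speed of each of wedge, hammer below 0.01 m/s and horizontal distance between hammer_mid and mat below 0.08 m and height (world z) of hammer_grip below 0.03 m and angle between hammer_grip's own z axis and vertical below 0.15 rad); the robot touches nothing.
It fails at once if the wedge is touched by the hand or arm (contact force between any of the fingers, the arm and wedge above 1 N).
It fails at once if a tube is touched by the hand, arm or hammer (contact force between any of the fingers, the arm, hammer and tube1 above 1 N or contact force between any of the fingers, the arm, hammer and tube2 above 1 N or contact force between any of the fingers, the arm, hammer and tube3 above 1 N).
It fails at once if the tubes are dented: the wedge presses on them with over 80 N (contact force between wedge and tube3 above 80 N).
It fails at once if the hub or the spray can is moved by over 20 mm (distance of any of hub_mid, spraycan_mid from where it was at the start of the episode above 0.02 m).
It also fails if it takes over 58 s, if anything falls off the work surface, if the arm or the gripper's body presses on something with over 40 N, if the wrist force passes 120 N, or if a joint passes its speed limit or range.

ROBOT

A 6-joint arm with a two-finger parallel gripper is mounted at the origin on the work surface. World frame = base frame: x ahead of the robot, y to its left, z up, the work surface at z = 0. Lengths are in m, angles in rad, forces in N, time in s.
With the tool pointing down it reaches from about 0.35 to 0.85 m from the base axis. Payload 8.1 kg.
Tool frame: the origin (TCP) lies between the finger pads; the fingertips stand 22 mm ahead of it and the grasp point (between the pads) lies 3 mm ahead of it; z points along the fingers, y is the line along which they close (so a half turn about z gives the same grasp; the last joint's range is limited). The gripper opens to 85 mm and grips with 20 to 120 N. Pads are 22 mm wide; open, the fingers measure 114 mm over their backs; the gripper's body (76 mm by 85 mm) begins 54 mm behind the grasp point. The pads swing forward as they close: fully open they stand 13 mm farther back than shut.
Start: joints at [-1.418, 0.13, 1.488, -0, 1.523, -0.085], TCP at [0.141, -0.583, 0.253] pointing down, gripper open.
Joint ranges: [-2.96, 2.96], [-0.89, 2.26], [0.02, 2.5], [-1.34, 4.48], [0, 2.73], [-2.66, 2.66]. Speed limits (rad/s): [2.39, 2.39, 2.79, 3.14, 3.14, 3.14].

INTERFACE

Orientations are given as a unit quaternion [x, y, z, w].
In Python, from station import read_state, vision, order gives the robot as it stands. The module is installed in compiled form; this text tells all that it offers.
- The arm moves only by the tool servo_tool, never from a script. Its argument "rows" is a list of rows, each a list of 7 numbers: the opening, from -1 (shut) to 1 (fully open), then the shift along the tool's x, y, z in mm, then the turn, a rotation vector about the tool's x, y, z in rad. In form: [[hand, x, y, z, wx, wy, wz], ...]. A call has 1 to 20 rows; each row is the pose to reach, as a shift and turn from the pose commanded when the call began, along the tool's axes at that moment; what a row does not reach only later rows make up. A row lasts 1/10 s, in which the tool goes at most 50 mm and 8.59 degrees, less where a joint would pass 70% of its speed; a pose out of reach is approached as far as the arm can. A call with a gripper value outside its range is refused whole. The fingers move at their own pace and stop on an object; the grip force is fixed at half the most. Time passes only in rows, so rows that repeat a pose let the fingers close. It gives the time, the measured TCP pose, the force, the opening and the grip force at its end, in the units of the state.
- read_state(): the state, without advancing time (a new reading comes with each control period).
- vision.snapshot(name): name is "side" or "top" or "wrist"; returns a dict with "color" (384x512x3 uint8, blue, green, red), "K" (3x3 intrinsics, pixels), "eye" and "rotation" of the camera in the world; the wrist camera has in their place "T_tool_cam" (4x4, takes a point from camera to tool coordinates, whose origin is the TCP and whose axes are the flange's). Camera axes: x right, y up, looking along -z (the intrinsics and any distortion apply to the point x, -y, -z); pixel columns grow to the right and rows downward; lengths in m; the calibration is good to about 2 mm. A picture is of the moment at which its call begins: read the wrist's pose just before it. There is no depth.
- order.hand_in(): hands the job in; it is judged then, once.
The state is a dict: "time": time; "joint_positions": joint angles; "joint_vel": joint speeds; "joint_torque": joint torques, N m; "ee_pos": TCP position; "tool_rot": TCP orientation; "contact_force": force on the tool from outside, world axes, zero at the start; "ft_torque": the same for the moment, N m; "width": finger opening in m; "gripper_force": force on a finger pad.
Only numpy, scipy, OpenCV 4.12 (cv2) and the standard library are available. Lean on these libraries where they do the work, as an engineer would, in place of code of your own. Each camera call takes 0.05 s, during which the arm holds its last target. There are 200 camera calls.

## Working session

There is one attempt and no reset: what is moved stays moved. The work goes in short steps, Python scripts to look and compute and a tool call to move; the robot and the scene stay as the last step left them, time stands still between calls to the robot, and variables do not carry over. Pictures are saved under pics/ and viewed, at most 13 in all, crops included, and the job is handed in when it is done.

Besides the shell and the picture viewer there is one more tool, called after ">>>" as name(argument=value, ...) on one line, values as JSON. servo_tool: Moves the arm, as the interface text tells. Its arguments: {"type":"object","properties":{"rows":{"type":"array","items":{"type":"array","items":{"type":"number"}}}},"required":["rows"]}

```bash
mkdir -p pics
cat > h.py <<'E'
import numpy as np,cv2
from station import read_state,vision,order
from scipy.spatial.transform import Rotation as R
def snap(n,f=None):
    s=read_state(); d=vision.snapshot(n)
    if n=='wrist':
        T=np.eye(4);T[:3,:3]=R.from_quat(s['tool_rot']).as_matrix();T[:3,3]=s['ee_pos']
        T=T@np.array(d['T_tool_cam']);d['eye']=T[:3,3];d['rotation']=T[:3,:3]
    if f: cv2.imwrite('pics/'+f,d['color'])
    return d
def ray(d,u,v):
    K=np.array(d['K']);c=np.array([(u-K[0,2])/K[0,0],-(v-K[1,2])/K[1,1],-1])
    return np.array(d['rotation'])@c
def onz(d,u,v,z):
    e=np.array(d['eye']);r=ray(d,u,v);return e+r*(z-e[2])/r[2]
def proj(d,p):
    c=np.array(d['rotation']).T@(np.array(p)-np.array(d['eye']));K=np.array(d['K'])
    return K[0,2]+K[0,0]*c[0]/-c[2],K[1,2]-K[1,1]*c[1]/-c[2]
E
python3 - <<'E'
from h import *
import pickle
o={n:snap(n,n+'0.png') for n in('top','side')}
pickle.dump(o,open('o.pkl','wb'))
for n in o:
    print(n,{k:np.round(v,3).tolist() for k,v in o[n].items() if k!='color'})
print(read_state())
E
```

```text
top {'K': [[464.473, 0.0, 261.216], [0.0, 464.473, 187.618], [0.0, 0.0, 1.0]], 'eye': [0.199, -0.039, 1.582], 'rotation': [-0.055, 0.061, 0.709, -0.701]}
side {'K': [[448.555, 0.0, 259.848], [0.0, 448.555, 194.33], [0.0, 0.0, 1.0]], 'eye': [-0.032, 0.872, 0.931], 'rotation': [-0.103, 0.419, 0.874, -0.223]}
{'time': 0.1, 'joint_positions': array([-1.41837624e+00,  1.31091157e-01,  1.48917139e+00,  6.10417849e-06,
        1.52300410e+00, -8.54439142e-02]), 'joint_vel': array([ 0.00076429, -0.00220088, -0.00109356, -0.00016509, -0.00072048,
       -0.00015541]), 'joint_torque': array([ 1.05321647e-03, -5.70951176e+01, -5.01940405e+01, -2.50218282e-04,
        7.97011424e-03,  5.13484338e-05]), 'ee_pos': array([ 0.14130459, -0.58265123,  0.25234545]), 'tool_rot': array([ 9.92935592e-01,  1.18651633e-01, -2.49774049e-05, -8.36629386e-04]), 'contact_force': array([-0.16572175,  0.01860989,  0.03266314]), 'ft_torque': array([ 0.01890017, -0.03012577, -0.07803855]), 'gripper_force': 0.0, 'width': 0.08532049107117905}
```

View pics/top0.png

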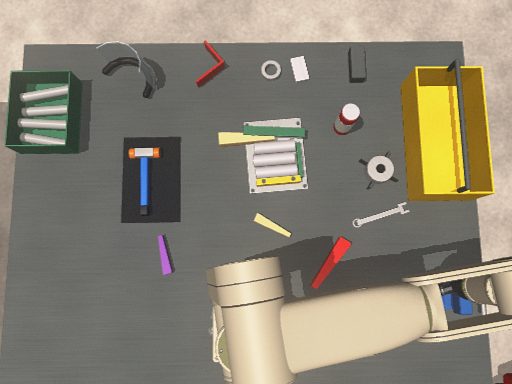

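View pics/side0.png

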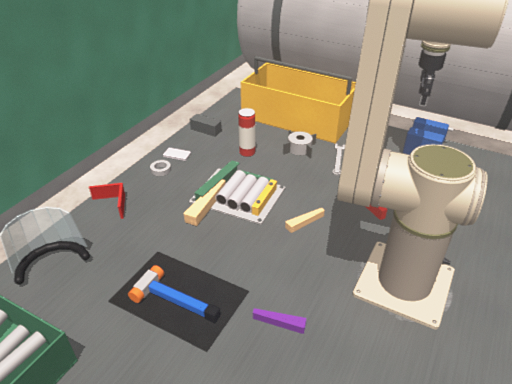

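```bash
sed -i "s/    if f: cv2/    else: d['rotation']=R.from_quat(d['rotation']).as_matrix()\n    if f: cv2/" h.py
python3 - <<'E'
from h import *
t=snap('top');s=snap('side')
for n,d,b in(('t',t,(100,110,330,230)),('s',s,(100,140,300,330))):
    x0,y0,x1,y1=b;c=d['color'][y0:y1,x0:x1];print(n,d['color'].shape)
    k=min(800/(x1-x0),600/(y1-y0));cv2.imwrite(f'pics/{n}1.png',cv2.resize(c,None,fx=k,fy=k,interpolation=cv2.INTER_CUBIC));print(k)
for nm,u,v,z in(('head',144,153,.026),('handle end',144,213,.022),('mat tl',124,138,.004),('mat br',181,221,.004),('butt',219,139,.044),('can',348,113,.17),('hub',380,169,.05)):
    print(nm,onz(t,u,v,z).round(3))
E
```

```text
t (384, 512, 3)
3.4782608695652173
s (384, 512, 3)
3.1578947368421053
head [0.58  0.346 0.026]
handle end [0.374 0.341 0.022]
mat tl [0.64  0.423 0.004]
mat br [0.347 0.219 0.004]
butt [0.622 0.088 0.044]
can [ 0.668 -0.331  0.17 ]
hub [ 0.511 -0.456  0.05 ]
```

View pics/t1.png

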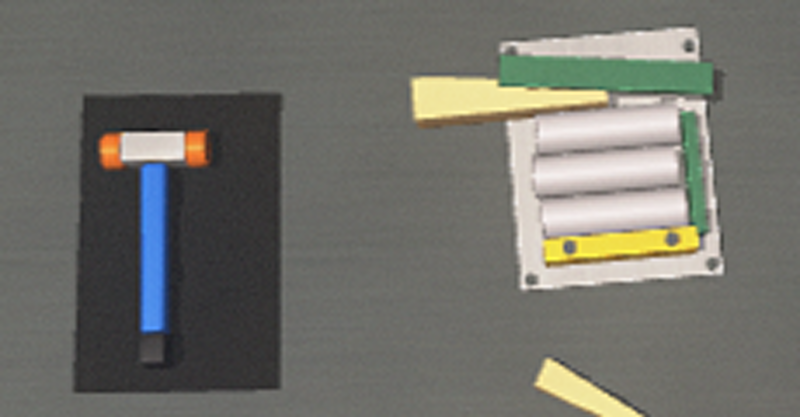

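View pics/s1.png

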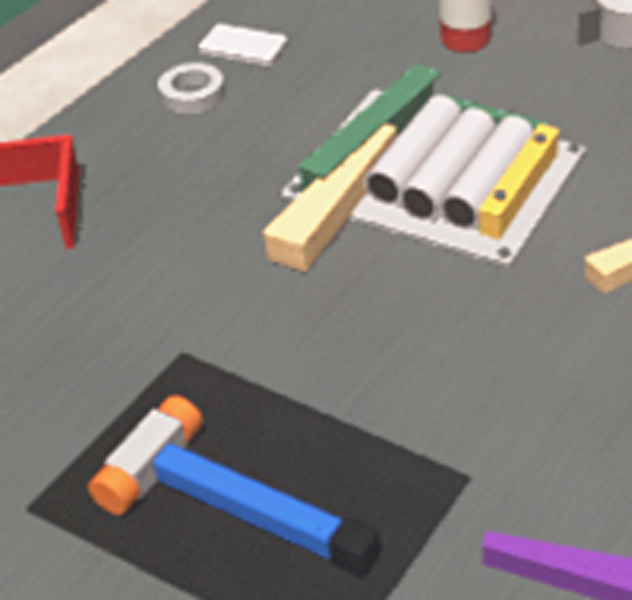

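Run:
```python
from h import *
t=snap('top');k=3.478
P=lambda u,v,z:onz(t,u/k+100,v/k+110,z)
a=P(152.5,340,.036);b=P(154,180,.036);h=P(155,149,.04)
print('handle yaw',np.degrees(np.arctan2(*(b-a)[1::-1])),a,b,'head',h)
c=[P(*q,.008) for q in((500,45),(696,28),(722,270),(524,290))]
print(np.round(c,3),'ctr',np.mean(c,0))
fy=(c[0]-c[1]+c[3]-c[2]);fy/=np.linalg.norm(fy);fx=(c[0]-c[3]+c[1]-c[2]);fx/=np.linalg.norm(fx);print(fx,fy,np.degrees([np.arctan2(-fy[0],fy[1]),np.arctan2(fx[1],fx[0])]))
print('butt',P(412,78,.044),P(417,121,.044))
print('mat',np.mean([P(*q,.004) for q in((84,95),(281,94),(279,389),(75,391))],0))
s=read_state();M=R.from_quat(s['tool_rot']).as_matrix();print(M.round(3))
print(np.array(snap('wrist')['eye'])-s['ee_pos'])
```

```text
handle yaw 1.138404139688353 [0.3895825  0.33896497 0.036     ] [0.54696984 0.34209249 0.036     ] head [0.57707678 0.34103154 0.04      ]
[[ 0.689  0.004  0.008]
 [ 0.705 -0.195  0.008]
 [ 0.457 -0.214  0.008]
 [ 0.439 -0.018  0.008]] ctr [ 0.57250261 -0.10568544  0.008     ]
[0.9965554  0.08292968 0.        ] [-0.08565863  0.99632455  0.        ] [4.91389952 4.75698404]
butt [0.64529271 0.08981726 0.044     ] [0.60170371 0.08478968 0.044     ]
mat [0.49303444 0.3226314  0.004     ]
[[ 0.972  0.236 -0.   ]
 [ 0.236 -0.972  0.001]
 [ 0.    -0.001 -1.   ]]
[0.06313648 0.01605659 0.12116153]
```

>>> servo_tool(rows=[[0.2,440,-290,0,0,0,0],[0.2,440,-290,0,0,0,0],[0.2,440,-290,0,0,0,0],[0.2,440,-290,0,0,0,0],[0.2,440,-290,0,0,0,0],[0.2,440,-290,0,0,0,0],[0.2,440,-290,0,0,0,0],[0.2,440,-290,0,0,0,0],[0.2,570,-810,30,0,0,0.218],[0.2,570,-810,30,0,0,0.218],[0.2,570,-810,30,0,0,0.218],[0.2,570,-810,30,0,0,0.218],[0.2,570,-810,30,0,0,0.218],[0.2,570,-810,30,0,0,0.218],[0.2,570,-810,30,0,0,0.218],[0.2,570,-810,30,0,0,0.218],[0.2,570,-810,30,0,0,0.218],[0.2,570,-810,30,0,0,0.218],[0.2,570,-810,30,0,0,0.218],[0.2,570,-810,30,0,0,0.218]])

```text
time: 2.3
ee_pos: [0.4988, 0.3014, 0.2252]
tool_rot: [1.0, 0.01, 0.0, -0.0]
contact_force: [0.7, -0.6, 0.5]
width: 0.0514
gripper_force: 0.0
```

Run:
```python
from h import *
s=read_state();print(s['time'],s['ee_pos'],s['joint_positions']);print(R.from_quat(s['tool_rot']).as_matrix().round(4))
d=snap('wrist','w1.png')
import pickle;pickle.dump(d,open('w1.pkl','wb'))
```

```text
2.3 [0.49879801 0.30135194 0.22516602] [ 4.55572792e-01  9.77953118e-02  1.57471000e+00 -1.25300435e-04
  1.46853691e+00  2.00630198e+00]
[[ 9.998e-01  2.010e-02  5.000e-04]
 [ 2.010e-02 -9.998e-01  1.000e-04]
 [ 6.000e-04 -1.000e-04 -1.000e+00]]
```

View pics/w1.png

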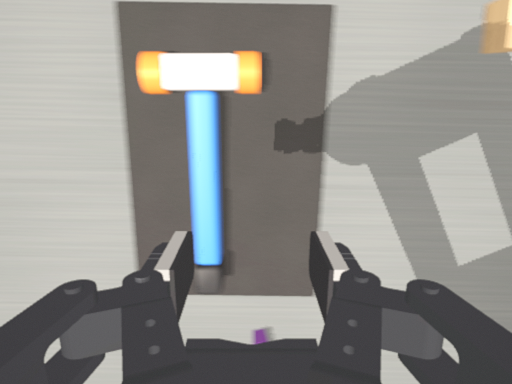

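Run:
```python
from h import *
import pickle
d=pickle.load(open('w1.pkl','rb'));print([k for k in d])
for p in((200,72,.04),(137,72,.022),(262,72,.022),(203,95,.036),(208,262,.036)):print(p,onz(d,*p).round(4))
```

```text
['color', 'K', 'T_tool_cam', 'eye', 'rotation']
(200, 72, 0.04) [0.5826 0.3473 0.04  ]
(137, 72, 0.022) [0.5825 0.4065 0.022 ]
(262, 72, 0.022) [0.5849 0.2942 0.022 ]
(203, 95, 0.036) [0.5638 0.3456 0.036 ]
(208, 262, 0.036) [0.4033 0.343  0.036 ]
```

>>> servo_tool(rows=[[0.2,25,0,0,0,0,0],[0.2,25,0,0,0,0,0],[0.2,25,0,60,0,0,0],[0.2,25,0,60,0,0,0],[0.2,25,0,60,0,0,0]])

```text
time: 2.85
ee_pos: [0.5216, 0.2982, 0.1623]
tool_rot: [1.0, 0.01, -0.003, 0.001]
contact_force: [-0.5, -0.5, 1.2]
width: 0.0511
gripper_force: 0.0
```

Run:
```python
from h import *
s=read_state();print(s['ee_pos'],s['joint_vel'].round(3))
d=snap('wrist','w2.png')
hsv=cv2.cvtColor(d['color'],cv2.COLOR_BGR2HSV)
m=cv2.inRange(hsv,(100,120,60),(125,255,255))
n,l,st,c=cv2.connectedComponentsWithStats(m);i=1+st[1:,4].argmax();print(st[i],c[i])
x,y,w,h=st[i][:4]
for r in range(y+6,y+h-4,max(1,(h-10)//4)):
    q=np.where(l[r]==i)[0];print(r,q.min(),q.max(),onz(d,q.mean(),r,.036).round(4))
m=cv2.inRange(hsv,(5,150,100),(16,255,255))
n,l,st,c=cv2.connectedComponentsWithStats(m)
for i in range(1,n):
    if st[i,4]>100:print(st[i],onz(d,*c[i],.03).round(4))
```

```text
[0.52156852 0.29824815 0.16231168] [-0.    -0.037 -0.059  0.001  0.021 -0.001]
[ 172  122   43  203 3820] [199.51413613 237.26544503]
128 172 208 [0.5629 0.3384 0.036 ]
176 175 210 [0.5277 0.3385 0.036 ]
224 178 211 [0.4897 0.3381 0.036 ]
272 193 213 [0.4486 0.3357 0.036 ]
320 185 212 [0.4038 0.3402 0.036 ]
[111  73  36  24 166] [0.5972 0.3877 0.03  ]
[231  73  28  51 306] [0.5851 0.3033 0.03  ]
[113 108  36  16 122] [0.5666 0.387  0.03  ]
```

>>> servo_tool(rows=[[0.2,15,-42,0,0,0,0],[0.2,15,-42,30,0,0,0],[0.2,15,-42,70,0,0,0],[0.2,15,-42,110,0,0,0],[0.2,15,-42,118,0,0,0],[0.2,15,-42,118,0,0,0],[0.2,15,-42,118,0,0,0]])

```text
time: 3.6
ee_pos: [0.54, 0.3428, 0.0506]
tool_rot: [1.0, 0.01, 0.002, -0.001]
contact_force: [-0.2, -0.5, 1.1]
width: 0.0517
gripper_force: 0.0
```

>>> servo_tool(rows=[[0.2,0,0,13,0,0,0],[0.2,0,0,13,0,0,0],[0.2,0,0,13,0,0,0],[0.2,0,0,13,0,0,0]])

```text
time: 4.0
ee_pos: [0.5383, 0.342, 0.0347]
tool_rot: [1.0, 0.01, 0.0, -0.0]
contact_force: [-1.4, 0.2, -0.6]
width: 0.0512
gripper_force: 0.0
```

>>> servo_tool(rows=[[-1,0,0,1,0,0,0],[-1,0,0,1,0,0,0],[-1,0,0,1,0,0,0],[-1,0,0,1,0,0,0],[-1,0,0,1,0,0,0],[-1,0,0,1,0,0,0],[-1,0,0,1,0,0,0],[-1,0,0,1,0,0,0]])

```text
time: 4.8
ee_pos: [0.5383, 0.3421, 0.0336]
tool_rot: [1.0, 0.01, 0.0, -0.0]
contact_force: [-1.2, 0.7, 4.2]
width: 0.0232
gripper_force: 59.7
```

>>> servo_tool(rows=[[-1,0,0,-20,0,0,0],[-1,0,0,-45,0,0,0],[-1,0,0,-70,0,0,0],[-1,0,20,-80,0,0,0],[-1,10,50,-80,0,0,-0.03],[-1,20,90,-80,0,0,-0.066],[-1,30,130,-80,0,0,-0.066],[-1,32,155,-80,0,0,-0.066],[-1,32,160,-80,0,0,-0.066],[-1,32,160,-80,0,0,-0.066],[-1,32,160,-80,0,0,-0.066],[-1,32,160,-80,0,0,-0.066]])

```text
time: 6.0
ee_pos: [0.5727, 0.1837, 0.1128]
tool_rot: [0.999, 0.044, -0.0, -0.0]
contact_force: [-0.5, -0.3, -4.6]
width: 0.0228
gripper_force: 59.6
```

Run:
```python
from h import *
s=read_state();print(s['time'],s['ee_pos'],R.from_quat(s['tool_rot']).as_matrix().round(4).tolist(),s['contact_force'],s['joint_vel'].round(3))
import pickle
d=snap('wrist','w3.png');pickle.dump(d,open('w3.pkl','wb'))
d['color']
```

```text
6.0 [0.57270722 0.1836717  0.11276711] [[0.9962, 0.087, -0.0007], [0.087, -0.9962, 0.0002], [-0.0007, -0.0002, -1.0]] [-0.48760114 -0.29320751 -4.57644897] [ 0.002 -0.001 -0.005 -0.003  0.    -0.002]
```

View pics/w3.png

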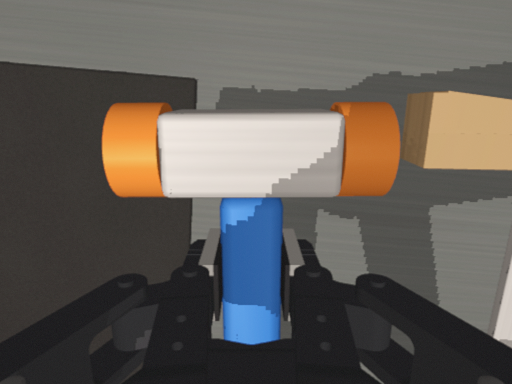

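Run:
```python
from h import *
import pickle
d=pickle.load(open('w3.pkl','rb'))
for p in((420,93,.044),(431,166,.044),(406,97,.008),(404,156,.008),(252,150,.119),(252,150,.101),(104,150,.101),(399,149,.101),(252,320,.115)):print(p,onz(d,*p).round(4))
c=d['color'][80:180,395:470];cv2.imwrite('pics/w3c.png',cv2.resize(c,None,fx=6,fy=6,interpolation=cv2.INTER_CUBIC))
```

```text
(420, 93, 0.044) [0.6469 0.1005 0.044 ]
(431, 166, 0.044) [0.6084 0.0857 0.044 ]
(406, 97, 0.008) [0.6455 0.0918 0.008 ]
(404, 156, 0.008) [0.6079 0.0853 0.008 ]
(252, 150, 0.119) [0.6199 0.1882 0.119 ]
(252, 150, 0.101) [0.6172 0.1879 0.101 ]
(104, 150, 0.101) [0.6121 0.2455 0.101 ]
(399, 149, 0.101) [0.6227 0.1309 0.101 ]
(252, 320, 0.115) [0.551 0.182 0.115]
```

View pics/w3c.png

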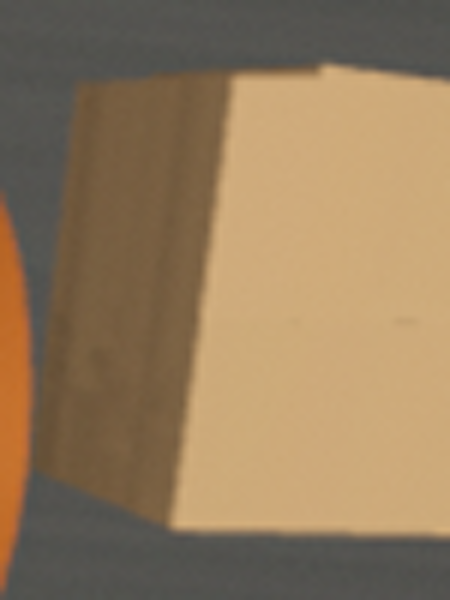

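Run:
```python
from h import *
import pickle
d=pickle.load(open('w3.pkl','rb'))
q=[onz(d,*p) for p in((433.3,92.5,.044),(423.7,168,.044),(408,94.2,.008),(401,158.3,.008))]
for a in q:print(a.round(4))
for a,b in((0,1),(2,3)):
    v=q[a]-q[b];print(np.linalg.norm(v),np.degrees(np.arctan2(v[1],v[0])))
b=np.mean(q,0);print(b)
for yaw in np.radians([-2.2]):
    x=np.array([np.cos(yaw),np.sin(yaw)]);y=np.array([-x[1],x[0]])
    for off in(.1,.07,.05):
        t=b[:2]+y*off-x*.043;dl=t-read_state()['ee_pos'][:2]
        M=R.from_quat(read_state()['tool_rot']).as_matrix();print(off,t,M[:2,:2].T@dl*1e3)
```

```text
[0.6478 0.0935 0.044 ]
[0.6069 0.0895 0.044 ]
[0.6473 0.0909 0.008 ]
[0.6062 0.087  0.008 ]
0.04106942179877509 5.4898177368963665
0.04122178213972467 5.457030456022673
[0.62702904 0.09023363 0.026     ]
0.1 [0.58789952 0.1918106 ] [15.76148775 -6.75626185]
0.07 [0.58674788 0.16183271] [11.99996088 23.00698572]
0.05 [0.58598013 0.14184745] [ 9.4922763  42.84915077]
```

>>> servo_tool(rows=[[-1,3,0,25,0,0,0],[-1,3,0,50,0,0,0],[-1,3,5,70,0,0,0],[-1,3,15,74,0,0,0],[-1,3,18,74,0,0,0],[-1,3,18,74,0,0,0],[-1,3,18,74,0,0,0]])

```text
time: 6.75
ee_pos: [0.5791, 0.1651, 0.041]
tool_rot: [0.999, 0.043, 0.001, -0.0]
contact_force: [-0.1, 0.2, -3.6]
width: 0.023
gripper_force: 59.7
```

Run:
```python
from h import *
s=read_state();print(s['ee_pos'],s['contact_force'])
d=snap('wrist','w4.png')
```

```text
[0.57906864 0.16514883 0.04100366] [-0.14773268  0.16791455 -3.64715218]
```

View pics/w4.png

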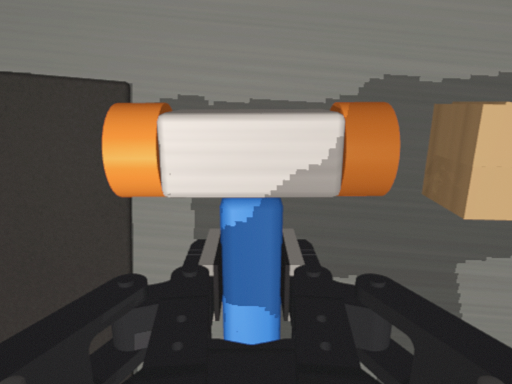

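>>> servo_tool(rows=[[-1,-3,5,1,0,0,0],[-1,-3,10,1,0,0,0],[-1,-3,15,1,0,0,0],[-1,-3,20,1,0,0,0],[-1,-3,25,1,0,0,0],[-1,-3,30,1,0,0,0],[-1,-3,35,1,0,0,0],[-1,-4,40,1,0,0,0]])

```text
time: 7.6
ee_pos: [0.5774, 0.1243, 0.0383]
tool_rot: [0.999, 0.043, 0.0, -0.0]
contact_force: [-0.5, 1.8, -3.6]
width: 0.0227
gripper_force: 59.8
```

>>> servo_tool(rows=[[-1,0,-15,0,0,0,0],[-1,0,-28,0,0,0,0],[-1,0,-28,0,0,0,0],[-1,0,-20,0,0,0,0],[-1,0,-14,0,0,0,0],[-1,0,-8,0,0,0,0],[-1,0,-2,0,0,0,0],[-1,-1,4,0,0,0,0],[-1,-1,10,0,0,0,0]])

```text
time: 8.5
ee_pos: [0.5769, 0.1139, 0.0381]
tool_rot: [0.999, 0.043, -0.0, -0.0]
contact_force: [-0.3, 0.9, -4.1]
width: 0.0225
gripper_force: 59.8
```

>>> servo_tool(rows=[[-1,0,3,0,0,0,0],[-1,-1,6,0,0,0,0]])

```text
time: 8.7
ee_pos: [0.5766, 0.1082, 0.0382]
tool_rot: [0.999, 0.043, 0.0, -0.0]
contact_force: [1.0, 0.7, -4.8]
width: 0.023
gripper_force: 59.8
```

>>> servo_tool(rows=[[-1,0,3,0,0,0,0],[-1,-1,6,0,0,0,0]])

```text
time: 8.9
ee_pos: [0.5762, 0.1024, 0.0382]
tool_rot: [0.999, 0.043, 0.0, -0.0]
contact_force: [0.7, 1.1, -4.3]
width: 0.0228
gripper_force: 59.8
```

>>> servo_tool(rows=[[-1,0,3,0,0,0,0],[-1,-1,5,0,0,0,0]])

```text
time: 9.1
ee_pos: [0.5757, 0.0973, 0.0383]
tool_rot: [0.999, 0.043, 0.0, -0.0]
contact_force: [0.8, 1.8, -4.3]
width: 0.0228
gripper_force: 59.8
```

>>> servo_tool(rows=[[-1,0,3,0,0,0,0],[-1,-1,6,0,0,0,0]])

```text
time: 9.3
ee_pos: [0.5754, 0.0921, 0.0384]
tool_rot: [0.999, 0.043, 0.0, -0.001]
contact_force: [2.7, 13.3, -5.7]
width: 0.0225
gripper_force: 60.2
```

>>> servo_tool(rows=[[-1,0,3,0,0,0,0],[-1,-1,5,0,0,0,0]])

```text
time: 9.5
ee_pos: [0.5749, 0.0905, 0.0386]
tool_rot: [0.999, 0.044, 0.001, -0.003]
contact_force: [2.9, 28.6, -4.1]
width: 0.0228
gripper_force: 61.6
```

>>> servo_tool(rows=[[-1,0,3,0,0,0,0],[-1,-1,5,0,0,0,0]])

```text
time: 9.7
ee_pos: [0.5738, 0.0887, 0.0387]
tool_rot: [0.999, 0.044, 0.001, -0.005]
contact_force: [-0.8, 43.3, -2.7]
width: 0.0228
gripper_force: 69.2
```

>>> servo_tool(rows=[[-1,0,-8,0,0,0,0],[-1,0,-20,0,0,0,0],[-1,0,-35,0,0,0,0],[-1,0,-45,0,0,0,0],[-1,0,-45,0,0,0,0]])

```text
time: 10.2
ee_pos: [0.5697, 0.1274, 0.0381]
tool_rot: [0.999, 0.044, -0.0, -0.0]
contact_force: [-0.7, -1.0, -4.0]
width: 0.023
gripper_force: 60.6
```

Run:
```python
from h import *
s=read_state();print(s['ee_pos'],R.from_quat(s['tool_rot']).as_euler('xyz',degrees=True),s['contact_force'])
d=snap('wrist','w5.png')
```

```text
[0.56974843 0.1273752  0.03805322] [-1.79989536e+02  1.51974474e-02  4.99101314e+00] [-0.6902776  -0.96156297 -4.01060956]
```

View pics/w5.png

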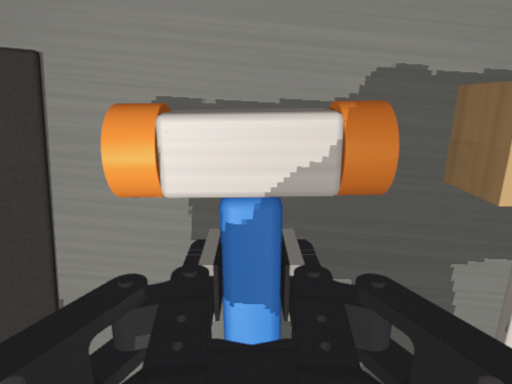

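>>> servo_tool(rows=[[-1,3,6,0,0,0,0],[-1,3,12,0,0,0,0],[-1,3,18,0,0,0,0],[-1,3,23,0,0,0,0],[-1,3,28,0,0,0,0],[-1,3,33,0,0,0,0],[-1,3,37,0,0,0,0],[-1,3,40,0,0,0,0]])

```text
time: 11.05
ee_pos: [0.5756, 0.0898, 0.0383]
tool_rot: [0.999, 0.043, -0.001, -0.003]
contact_force: [-6.3, 27.4, 0.8]
width: 0.0231
gripper_force: 63.1
```

>>> servo_tool(rows=[[-1,0,-8,0,0,0,0],[-1,0,-25,0,0,0,0],[-1,0,-45,0,0,0,0],[-1,0,-60,-10,0,0,0],[-1,-5,-80,-40,0,0,0],[-1,-10,-110,-60,0,0,0.066],[-1,-17,-150,-60,0,0,0.066],[-1,-17,-190,-60,0,0,0.066],[-1,-17,-225,-60,0,0,0.066],[-1,-17,-240,-60,0,0,0.066],[-1,-17,-240,-60,0,0,0.066],[-1,-17,-240,-40,0,0,0.066],[-1,-17,-240,-20,0,0,0.066],[-1,-17,-240,-10,0,0,0.066],[-1,-17,-240,-5,0,0,0.066],[-1,-17,-240,-5,0,0,0.066]])

```text
time: 12.65
ee_pos: [0.5388, 0.3234, 0.0427]
tool_rot: [1.0, 0.01, -0.001, 0.0]
contact_force: [0.2, -0.2, -3.4]
width: 0.023
gripper_force: 60.7
```

Run:
```python
from h import *
t=snap('top');s=snap('side');c=np.vstack([cv2.resize(t['color'][110:230,100:330],(575,300)),cv2.resize(s['color'][150:330,100:300],(333,300))]) if 0 else None
a=cv2.resize(t['color'][115:225,110:320],(460,240));b=cv2.resize(s['color'][150:260,170:300],(300,240))
cv2.imwrite('pics/c6.png',np.hstack([a,b]))
```

```text
(no output)
```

View pics/c6.png

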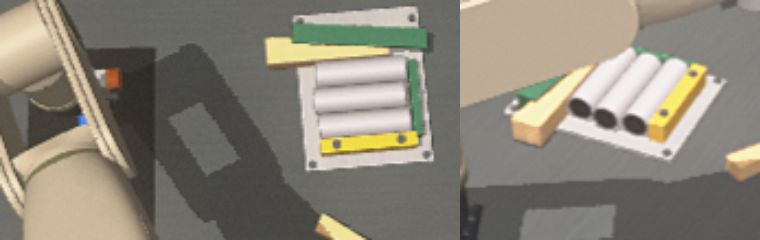

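>>> servo_tool(rows=[[-1,0,0,3,0,0,0],[-1,0,0,6,0,0,0],[-1,0,0,7,0,0,0],[-1,0,0,7,0,0,0],[-1,0,0,7,0,0,0]])

```text
time: 13.25
ee_pos: [0.5389, 0.3242, 0.0362]
tool_rot: [1.0, 0.01, -0.0, 0.0]
contact_force: [-0.0, -0.2, -5.2]
width: 0.0229
gripper_force: 60.7
```

>>> servo_tool(rows=[[-1,0,0,2,0,0,0],[-1,0,0,3,0,0,0],[-1,0,0,3,0,0,0],[-1,0,0,3,0,0,0]])

```text
time: 13.65
ee_pos: [0.5391, 0.3242, 0.0336]
tool_rot: [1.0, 0.01, 0.0, -0.0]
contact_force: [-2.8, -1.3, 1.3]
width: 0.0228
gripper_force: 61.3
```

Resting on the mat (the weight is off the wrist). Release.

>>> servo_tool(rows=[[0.2,0,0,0,0,0,0],[0.2,0,0,0,0,0,0],[0.2,0,0,0,0,0,0],[0.2,0,0,0,0,0,0],[0.2,0,0,0,0,0,0],[0.2,0,0,-20,0,0,0],[0.2,0,0,-60,0,0,0],[0.2,0,0,-100,0,0,0],[0.2,0,0,-130,0,0,0],[0.2,0,0,-130,0,0,0],[0.2,0,0,-130,0,0,0],[0.2,0,0,-130,0,0,0],[0.2,0,0,-130,0,0,0]])

```text
time: 14.95
ee_pos: [0.5379, 0.3236, 0.161]
tool_rot: [1.0, 0.01, -0.002, 0.001]
contact_force: [0.3, -0.2, -0.3]
width: 0.0509
gripper_force: 0.0
```

Run:
```python
from h import *
d=snap('wrist','w7.png');print(read_state()['contact_force'],read_state()['time'])
```

```text
[-0.40937728  0.08417986 -0.21211836] 15.0
```

View pics/w7.png

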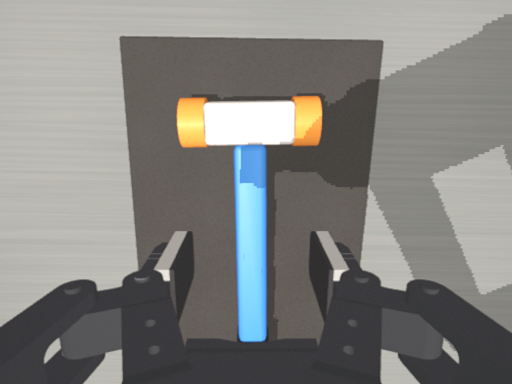

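The hammer lies flat and centred on the mat, head at about pixel (250,122), and the fingers are clear of it.

```bash
python3 -c "
from station import order;print(order.hand_in())"
```

```text
the job is handed in; nothing more can be done
None
```

I handed the job in at 15 s with the wedge jammed and the tubes in a row against the stop, and the hammer flat on the mat; no verdict came back. One push reached 43 N and the last blow 27 N, both above the 12–25 N meant. I did not measure the wedge's force on the tubes, so a dent can't be ruled out.

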